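Unbolt and open the guard of a staking fixture

TASK

Unlock the guarded staking fixture: lift the red bolt handle clear of its notch, slide the bolt out all the way, and lower the handle into the second (parking) notch so that the bolt stays drawn. Then swing the yellow-framed clear guard lid up by its black tab until it stands steeply open, at about 70 degrees or more, and leave it standing there. Do not shove the screwdriver, the parts bin or the nest block about.

Things in the scene. Friction and masses are not known exactly. Their poses are not given: they have to be found in the camera images.
- fixture: grey box fixed to the bench, 170 mm deep (its x, -85 to +85 mm), 345 mm wide (its y, -160 to +185 mm), 110 mm high; origin at bench level. x points away from the front panel (display, green button), which faces the robot; y to its left, z up. From y -160 to +50 mm: chamber under the lid; from +50 to +185 mm: solid deck that carries the bolt.
- bolt_axis (a point): point on the centre line of the steel bolt rod (14 mm diameter, along the fixture's y, 128 mm above the bench, 30 mm behind the front face) at the handle's pivot; slides with the bolt. The handle swings about this line.
- bolt_grip (a point): centre of the red grip (18 mm diameter, 48 to 85 mm from the axis) of the bolt handle, 65 mm from bolt_axis on a 12 mm rod. Down, the handle is level, points to the fixture's -x and overhangs the front, free air around; lifted, it swings up about bolt_axis. Can be pinched from above, fingers closing along the fixture's y; let go, it falls back.
- bolt (a joint): how far the bolt is drawn, m: 0 = shot (tip 28 mm over the lid, through its steel keeper); slides to the fixture's +y with about 2 N friction, stop at 0.046. A brass comb in front of the rod has two 18 mm notches for the handle rod, at 0 and at 0.045 (parking notch); between them the handle must be held up.
- bolt_handle (a joint): angle of the handle, rad: 0 = level, down in a notch; grows as it is lifted, stop at 1.35. It clears the comb above about 0.85; lowered at the parking notch it goes down to 0 and keeps the bolt drawn.
- lid_hinge (a point): point on the lid's hinge line (which runs along the fixture's y) at the back of the fixture, 100 mm above the bench, in line with the tab
- lid_grip (a point): centre of the black grip tab, 207 mm in front of the hinge line and 5 mm above it when shut. The tab is 22 mm wide (fixture's y), 12 mm thick, sticks out 60 mm from the middle of the lid's front edge (this point: 37 mm out), free air around. Can be pinched from above, fingers closing along the fixture's y; it turns between the fingers as the lid swings.
- guard_lid (a joint): angle of the lid, rad: 0 = shut, grows as it opens upward about the hinge, stop at 1.45. Clear panel in a yellow frame, 170 x 210 x 10 mm, 0.4 kg; a stiff hinge holds it at any angle, lifting at the tab takes about 5 N. The bolt blocks it unless drawn at least 0.03 m.
- screwdriver: green-handled screwdriver lying on the bench in front of the fixture, about 200 mm long, origin on the bench under its middle; must not be disturbed
- parts_bin: open blue bin 100 x 130 x 50 mm with white bushings, standing beside the fixture, origin under its centre; must not be disturbed
- nest_block: aluminium and clear plastic block, 90 x 90 x 80 mm with a white bushing on top, beside the fixture, origin under its centre; must not be disturbed

How it is judged:
By the outcome, as a careful person would: the job done as asked, in the order asked, and still so for the second after the job is handed in, with the robot touching nothing.
It also fails if it takes over 58 s, if anything falls off the work surface, if the arm or the gripper's body presses on something with over 40 N, if the wrist force passes 120 N, or if a joint passes its speed limit or range.

ROBOT

A 7-joint arm with a two-finger parallel gripper is mounted at the origin on the work surface. World frame = base frame: x ahead of the robot, y to its left, z up, the work surface at z = 0. Lengths are in m, angles in rad, forces in N, time in s.
With the tool pointing down it reaches from about 0.425 to 0.875 m from the base axis. Payload 4.7 kg.
Tool frame: the origin (TCP) lies at the very end of the fingers, on their centre line; the grasp point (between the pads) lies 19 mm behind it (manip.pinch_z is the distance from the TCP to the grasp point, in m); x points along the fingers, z is the direction in which the jaws open and shut, and the axes are right-handed (so a half turn about x gives the same grasp; the last joint's range is limited). The gripper opens to 87 mm and grips with 3 to 60 N. Pads are 19 mm wide; open, the fingers measure 117 mm over their backs; the gripper's body (75 mm by 190 mm) begins 51 mm behind the grasp point.
Start: joints at [1.288, 0.321, -0.07, 1.45, 0.023, 1.371, -0.057], TCP at [0.19, -0.622, 0.223] pointing down, gripper open.
Joint ranges: [-2.86, 2.86], [-0.3, 2.09], [-1.38, 1.24], [0.06, 2.45], [-1.56, 4.7], [0.09, 2.05], [-2.69, 2.69]. Speed limits (rad/s): [2.57, 2.57, 3.14, 3.14, 3.14, 3.14, 3.14].

INTERFACE

Orientations are given as a unit quaternion [x, y, z, w].
In Python, from plant import manip gives the robot as it stands.
- The arm moves only by the shell command python3 -m inch 'ROWS'. ROWS is text: rows parted by semicolons, each of 7 numbers parted by spaces: the shift along the world's x, y, z in units of 60 mm (1.0 is 60 mm), then the turn, a rotation vector about the world's x, y, z in units of 8 degrees (1.0 is 8 degrees), then the finger opening in mm, from 0 to 87. A call has 1 to 12 rows; each row shifts and turns the commanded pose from where the row before left it; what a row does not reach is not made up. A row lasts 1/8 s, in which the tool goes at most 62.5 mm and 10.7 degrees, less where a joint would pass 70% of its speed; a pose out of reach is approached as far as the arm can. A call is refused whole if a number of a shift passes 1 or a number of a turn 1, either way. A call with a gripper value outside its range is refused whole. The fingers move at their own pace and stop on an object; the grip force is fixed at half the most. Time passes only in rows, so rows that do not move let the fingers close. It gives the time, the measured TCP pose, the force and the opening at its end, in the units of the state.
- manip.get_state(): the state, without advancing time (a new reading comes with each control period).
- manip.snapshot(name): name is "scene" or "top" or "wrist"; returns (picture, depth): 384x512x3 uint8, blue, green, red; 384x512 float32, m along the optical axis (not along the pixel's ray), 0 where there is no reading.
- manip.get_calibration(name): a dict with "K" (3x3 intrinsics, pixels), "pose" (4x4, takes a point from camera to world coordinates). Camera axes: x right, y down, z forward; pixel columns grow to the right and rows downward; lengths in m; the calibration is good to about 2 mm. A picture is of the moment at which its call begins: read the wrist's pose just before it. get_calibration takes no time and is no camera call; for the wrist camera it gives the pose at the moment of the call.
- manip.hand_in(): hands the job in, once; it reports no verdict.
Trained networks look in the newest picture that a camera, given by its name, has taken for a name from the list of things; names that differ only in an ending like _2 or _b are one class to them, and where a whole thing is asked for, a point or a joint stands for the part that bears it (a point fixed in the world has none). Each returns a list of dicts, best first, with "p" (0 to 1); they miss things now and then, are a little off and sometimes report something else, mostly with a low value. They report only what shows in the picture. A call takes as long as a camera call.
- manip.find_in(name, camera): "location" ([column, row] in pixels, amid what is visible of it).
- manip.silhouettes(name, camera): "pixels" (384x512 bool, what is visible of it) and "location" ([column, row] in pixels, amid what is visible of it).
- manip.tip_of(name, camera): "location" ([column, row] in pixels: a listed point, or the origin of a listed thing).
The state is a dict: "time_s": time; "joint_pos": joint angles; "joint_velocities": joint speeds; "joint_efforts": joint torques, N m; "tcp_pos": TCP position; "eef_rot": TCP orientation; "ft_force": force on the tool from outside, world axes, zero at the start; "torque": the same for the moment, N m; "width": finger opening in m.
Only numpy, scipy, OpenCV 4.12 (cv2) and the standard library are available. Lean on these libraries where they do the work, as an engineer would, in place of code of your own. Each camera call takes 0.05 s, during which the arm holds its last target. There are 200 camera calls.

## Working session

There is one attempt and no reset: what is moved stays moved. The work goes in short steps, Python scripts to look and compute and a shell command to move; the robot and the scene stay as the last step left them, time stands still between calls to the robot, and variables do not carry over. Pictures are saved under pics/ and viewed, about 8 in all and at most 12, crops included, and the job is handed in when it is done.

```bash
ls; mkdir -p pics
cat > h.py <<'E'
import numpy as np, cv2
from plant import manip
def world(cam,px,d,cal=None):
    c=cal or manip.get_calibration(cam); K=np.array(c["K"]);T=np.array(c["pose"])
    p=np.linalg.inv(K)@[px[0],px[1],1]*d
    return (T[:3,:3]@p+T[:3,3])
def onplane(cam,px,z):
    c=manip.get_calibration(cam); K=np.array(c["K"]);T=np.array(c["pose"])
    r=T[:3,:3]@np.linalg.inv(K)@[px[0],px[1],1]; o=T[:3,3]
    return o+r*(z-o[2])/r[2]
def proj(cam,P):
    c=manip.get_calibration(cam); T=np.linalg.inv(np.array(c["pose"]))
    q=np.array(c["K"])@(T[:3,:3]@np.asarray(P)+T[:3,3]); return q[:2]/q[2]
Z={"fixture":0,"bolt_axis":.128,"bolt_grip":.128,"lid_hinge":.1,"lid_grip":.105,"screwdriver":0,"parts_bin":0,"nest_block":0}
E
cat > a.py <<'E'
from h import *
np.set_printoptions(precision=3,suppress=True)
ims=[]
for cam in("scene","top"):
    im,d=manip.snapshot(cam); im=im.copy(); ims.append(im)
    for n in Z:
        r=manip.tip_of(n,cam)[:2]
        for k in r:
            u=k["location"]; print(cam,n,round(k["p"],2),np.round(u),onplane(cam,u,Z[n]))
np.save("pics/d.npy",d)
cv2.imwrite("pics/s.png",ims[0]);cv2.imwrite("pics/t.png",ims[1])
print(manip.get_state(), manip.pinch_z)
E
python3 a.py
```

```text
pics
scene fixture 0.65 [220. 216.] [ 0.628 -0.055  0.   ]
scene fixture 0.33 [174. 196.] [ 0.609 -0.209  0.   ]
scene bolt_axis 0.66 [266. 187.] [0.619 0.065 0.128]
scene bolt_grip 0.6 [285. 168.] [0.536 0.081 0.128]
scene lid_hinge 0.91 [174. 196.] [ 0.698 -0.129  0.1  ]
scene lid_grip 0.85 [233. 152.] [ 0.493 -0.081  0.105]
scene lid_grip 0.41 [284. 168.] [0.508 0.068 0.105]
scene parts_bin 0.68 [314. 270.] [ 0.698  0.213 -0.   ]
scene nest_block 0.95 [148. 185.] [ 0.598 -0.3    0.   ]
top fixture 0.66 [288. 190.] [ 0.629 -0.053  0.   ]
top bolt_axis 0.72 [248. 196.] [0.595 0.062 0.128]
top bolt_grip 0.78 [241. 216.] [0.543 0.081 0.128]
top lid_hinge 0.6 [317. 160.] [ 0.694 -0.126  0.1  ]
top lid_grip 0.75 [300. 231.] [ 0.503 -0.073  0.105]
top screwdriver 0.88 [307. 246.] [ 0.465 -0.107  0.   ]
top screwdriver 0.19 [238. 220.] [0.54  0.095 0.   ]
top parts_bin 0.75 [195. 169.] [0.695 0.222 0.   ]
top nest_block 0.85 [376. 202.] [ 0.589 -0.314  0.   ]
top nest_block 0.46 [315. 159.] [ 0.722 -0.138  0.   ]
{'time_s': 0.9, 'joint_pos': array([ 1.288,  0.321, -0.07 ,  1.45 ,  0.023,  1.371, -0.057]), 'joint_velocities': array([-0.001, -0.001, -0.001,  0.001, -0.001, -0.001, -0.002]), 'joint_efforts': array([ -0.   , -49.109,  -0.403, -31.278,  -0.064,   0.034,   0.   ]), 'tcp_pos': array([ 0.19 , -0.622,  0.223]), 'eef_rot': array([ 0.421,  0.568, -0.421,  0.568]), 'ft_force': array([-0.163, -0.051, -0.805]), 'torque': array([0.022, 0.029, 0.015]), 'width': 0.08742772470981776} 0.0187
```

Run:
```python
import cv2,numpy as np
s=cv2.imread("pics/s.png");t=cv2.imread("pics/t.png")
a=cv2.resize(s[100:320,100:380],(800,600)[:1]+(628,))
b=cv2.resize(t[120:290,150:430],(800,486))
cv2.imwrite("pics/s1.png",cv2.resize(a,(760,597)));cv2.imwrite("pics/t1.png",b)
```

```text
(no output)
```

View pics/s1.png

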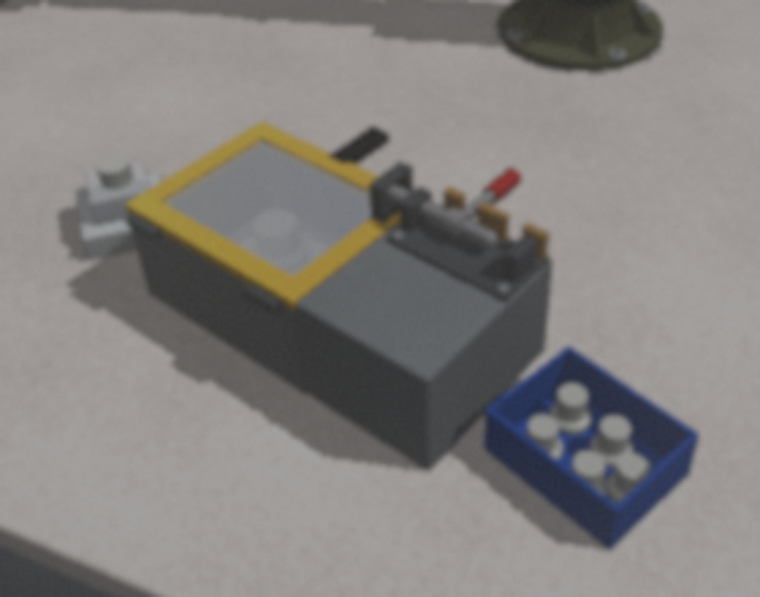

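View pics/t1.png

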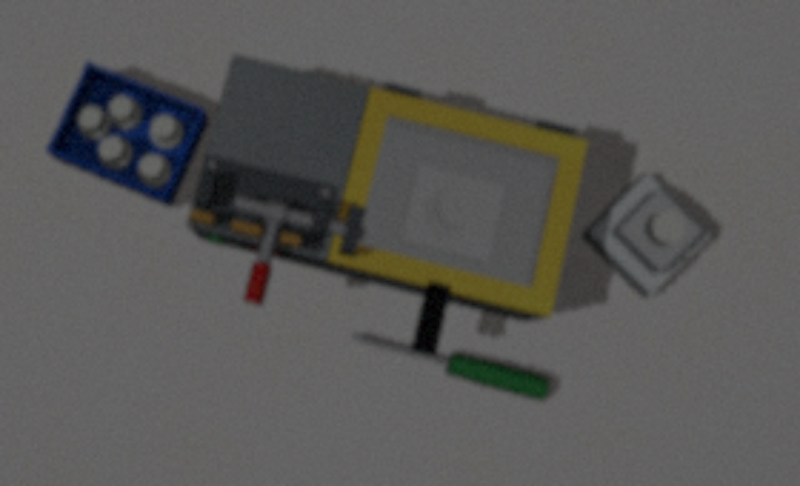

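Scene view: fixture turned slightly. The red handle is down in its notch (crop ~(505,183)), the black tab is at (365,143), the bin is on the left and the nest block on the right. Top view: red grip at crop (258,283), tab tip at (425,350) over the screwdriver shaft, yellow frame corners at (372,88), (588,135), (550,315), (330,262). Next I refine by colour.

```bash
cat > b.py <<'E'
from h import *
np.set_printoptions(precision=4,suppress=True)
t=cv2.imread("pics/t.png").astype(int); d=np.load("pics/d.npy")
B,G,R=t[...,0],t[...,1],t[...,2]
print("cam",manip.get_calibration("top")["pose"])
m=(R>1.8*G)&(R>1.8*B)&(R>60); v,u=np.nonzero(m); 
P=np.array([world("top",(a,b),d[b,a]) for a,b in zip(u,v)]); print("red",len(u),u.mean(),v.mean(),np.median(P,0),onplane("top",(u.mean(),v.mean()),.132))
y=((R>1.5*B)&(G>1.3*B)&(R>70)).astype(np.uint8); n,l,s,c=cv2.connectedComponentsWithStats(y); k=1+s[1:,4].argmax()
v,u=np.nonzero(l==k); r=cv2.minAreaRect(np.c_[u,v].astype(np.float32)); bx=cv2.boxPoints(r); 
W=np.array([onplane("top",q,.11) for q in bx]); print("lid box",W, [np.linalg.norm(W[i]-W[i-1]) for i in range(4)])
for i in range(4):
    e=W[i]-W[i-1]; print(np.degrees(np.arctan2(e[1],e[0])))
# tab
c0=t[215:250,290:312]; dk=(c0.max(2)<38); v,u=np.nonzero(dk); print("tab",len(u),u.min()+290,u.max()+290,v.min()+215,v.max()+215)
Q=np.array([world("top",(a+290,b+215),d[b+215,a+290]) for a,b in zip(u,v)]); print(np.median(Q,0))
E
python3 b.py
```

```text
cam [[-0.0098 -0.9866  0.163   0.4702]
 [-1.      0.0096 -0.0023  0.0498]
 [ 0.0007 -0.163  -0.9866  1.0371]
 [ 0.      0.      0.      1.    ]]
red 67 239.73134328358208 218.37313432835822 [0.5365 0.0829 0.1358] [0.536  0.0836 0.132 ]
lid box [[ 0.5557  0.0208  0.11  ]
 [ 0.7229 -0.0234  0.11  ]
 [ 0.6667 -0.2321  0.11  ]
 [ 0.5027 -0.1823  0.11  ]] [np.float64(0.20997432898968704), np.float64(0.1728929668885281), np.float64(0.2161010093479336), np.float64(0.17145624174669896)]
75.36554534851133
-14.835317575203078
-105.05010475082922
163.11696115312586
tab 188 291 311 219 243
[ 0.5059 -0.0732  0.1101]
```

```bash
cat > g.py <<'E'
import sys
from h import *
from scipy.spatial.transform import Rotation as Ro
np.set_printoptions(precision=3,suppress=True)
yaw=np.radians(-15.); fx=np.array([np.cos(yaw),np.sin(yaw),0]); fy=np.array([-np.sin(yaw),np.cos(yaw),0])
zz=np.array([0,0,1.])
O=np.array([.626,-.051,0])
def target(rot_z=1): # tool x down, z along +-fy
    z=rot_z*fy; x=np.array([0,0,-1.]); return Ro.from_matrix(np.c_[x,np.cross(z,x),z])
def go(P):  # P grasp point
    s=manip.get_state(); R=Ro.from_quat(s["eef_rot"]); g=s["tcp_pos"]-R.apply([manip.pinch_z,0,0])
    print("t",s["time_s"],"grasp now",g,"F",s["ft_force"],"w",s["width"],"fix",(g-O)@np.c_[fx,fy,zz])
    print("shift units",(np.asarray(P)-g)/.06)
    for k in(1,-1): print("turn units",k,(target(k)*R.inv()).as_rotvec(degrees=True)/8)
if __name__=="__main__": go([float(a) for a in sys.argv[1:4]])
E
python3 g.py .538 .083 .128
```

```text
t 0.9 grasp now [ 0.19  -0.622  0.241] F [-0.163 -0.051 -0.805] w 0.08742772470981776 fix [-0.273 -0.664  0.241]
shift units [ 5.799 11.743 -1.889]
turn units 1 [ 0.     0.001 18.499]
turn units -1 [ 0.001 -0.    -4.001]
```

```bash
python3 -m inch '0.6 0.8 0 0 0 -0.33 87;0.6 0.8 0 0 0 -0.33 87;0.6 0.8 0 0 0 -0.33 87;0.6 0.8 0 0 0 -0.33 87;0.6 0.8 0 0 0 -0.33 87;0.6 0.8 0 0 0 -0.33 87;0.3 0.95 0 0 0 -0.33 87;0.3 0.95 0 0 0 -0.33 87;0.3 0.95 0 0 0 -0.33 87;0.3 0.95 0 0 0 -0.33 87;0.3 0.95 0 0 0 -0.33 87;0.3 0.95 0 0 0 -0.33 87' && python3 -m inch '0.2 0.62 0 0 0 -0.02 50;0.2 0.62 0 0 0 -0.02 50;0 0 0 0 0 0 50;0 0 0 0 0 0 50' && python3 g.py .538 .083 .128
python3 - <<'E'
from h import *
im,d=manip.snapshot("wrist"); im=im.copy(); cal=manip.get_calibration("wrist")
for n in("bolt_grip","bolt_axis"):
    for k in manip.tip_of(n,"wrist")[:2]:
        u=k["location"]; print(n,round(k["p"],2),np.round(u),onplane("wrist",u,.128),d[int(u[1]),int(u[0])])
t=im.astype(int);B,G,R=t[...,0],t[...,1],t[...,2]
m=(R>1.8*G)&(R>1.8*B)&(R>60); v,u=np.nonzero(m)
if len(u):
    r=cv2.minAreaRect(np.c_[u,v].astype(np.float32)); print("red",len(u),r,onplane("wrist",r[0],.130))
    P=np.array([world("wrist",(a,b),d[b,a],cal) for a,b in zip(u[::20],v[::20])]); print(np.median(P,0))
cv2.imwrite("pics/w1.png",im)
E
```

```text
time_s: 2.4
tcp_pos: [0.5145, 0.0101, 0.2231]
eef_rot: [0.56, 0.431, -0.56, 0.432]
ft_force: [0.9, -0.1, 0.3]
width: 0.0871
time_s: 2.9
tcp_pos: [0.538, 0.0819, 0.2224]
eef_rot: [-0.561, -0.43, 0.561, -0.431]
ft_force: [-0.1, -0.1, 0.2]
width: 0.0557
t 2.9 grasp now [0.538 0.082 0.241] F [-0.06 -0.12  0.17] w 0.05565253839681957 fix [-0.119  0.106  0.241]
shift units [ 0.     0.019 -1.886]
turn units 1 [ -0.005  -0.01  -22.497]
turn units -1 [ 0.006 -0.003  0.003]
bolt_grip 0.89 [257. 197.] [0.53760881 0.08142284 0.128     ] 0.26026466
bolt_axis 0.78 [264. 125.] [0.60025535 0.05830234 0.128     ] 0.2396456
red 571 ((259.5, 197.5), (37.0, 15.0), 90.0) [0.53690672 0.07950942 0.13      ]
[0.53774318 0.07857795 0.13469942]
```

View pics/w1.png

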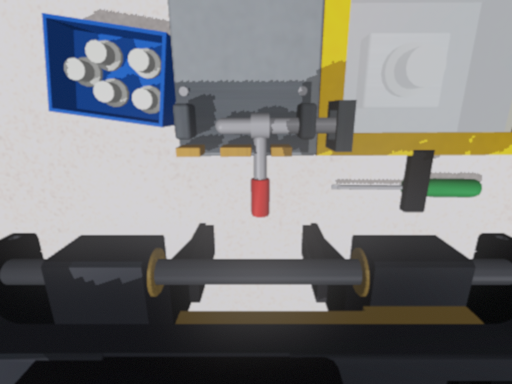

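The wrist view shows the grip at (260,197), centred between the fingers, with the fixture edges parallel to the image, so the yaw is right. Descend and pinch.

```bash
python3 -m inch '0 -0.02 -0.7 0 0 0 50;0 -0.01 -0.7 0 0 0 50;0 0 -0.48 0 0 0 50;0 0 0 0 0 0 10;0 0 0 0 0 0 10;0 0 0 0 0 0 10;0 0 0 0 0 0 10;0 0 0 0 0 0 10;0 0 0 0 0 0 10' && python3 g.py .538 .080 .128
python3 - <<'E'
from g import *
# arc steps for handle, fixture frame dx,dz for angles, grip radius .065
a=np.array([0,.2,.4,.6,.8,1.0,1.1,1.2]); x=-.065*np.cos(a); z=.065*np.sin(a)
for i in range(1,len(a)):
    print(a[i],((x[i]-x[i-1])*fx+np.array([0,0,z[i]-z[i-1]]))/.06)
print("slide .045",.045*fy/.06)
E
```

```text
time_s: 4.18
tcp_pos: [0.5388, 0.0808, 0.1108]
eef_rot: [0.561, 0.43, -0.561, 0.431]
ft_force: [-0.9, -1.6, 5.4]
width: 0.0173
t 4.175 grasp now [0.539 0.081 0.129] F [-0.879 -1.602  5.411] w 0.017336713672008463 fix [-0.118  0.105  0.129]
shift units [-0.013 -0.013 -0.025]
turn units 1 [  0.019  -0.007 -22.499]
turn units -1 [0.004 0.012 0.001]
0.2 [ 0.021 -0.006  0.215]
0.4 [ 0.062 -0.017  0.207]
0.6 [ 0.1   -0.027  0.19 ]
0.8 [ 0.135 -0.036  0.165]
1.0 [ 0.164 -0.044  0.134]
1.1 [ 0.091 -0.024  0.054]
1.2 [ 0.095 -0.026  0.044]
slide .045 [0.194 0.724 0.   ]
```

```bash
python3 -m inch '0.02 -0.006 0.215 0 0 0 10;0.062 -0.017 0.207 0 0 0 10;0.1 -0.027 0.19 0 0 0 10;0.135 -0.036 0.165 0 0 0 10;0.164 -0.044 0.134 0 0 0 10;0.091 -0.024 0.054 0 0 0 10;0 0 0 0 0 0 10' && python3 g.py .538 .080 .128
python3 - <<'E'
from h import *
im,d=manip.snapshot("scene"); cv2.imwrite("pics/s2.png",cv2.resize(im[130:230,200:340],(700,500)))
E
```

```text
time_s: 5.05
tcp_pos: [0.5722, 0.0719, 0.1683]
eef_rot: [-0.56, -0.431, 0.562, -0.43]
ft_force: [-5.4, -0.3, 1.3]
width: 0.0174
t 5.05 grasp now [0.572 0.072 0.187] F [-5.382 -0.278  1.279] w 0.01736337699860401 fix [-0.084  0.105  0.187]
shift units [-0.57   0.136 -0.984]
turn units 1 [ -0.022   0.002 -22.5  ]
turn units -1 [-0.001 -0.014  0.   ]
```

View pics/s2.png

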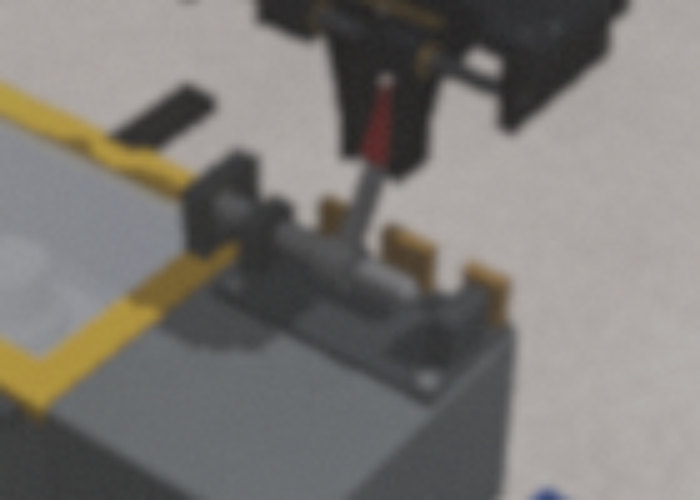

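The handle (crop (375,150)) is lifted steeply, above the brass teeth. Now slide.

```bash
python3 -m inch '0.04 0.15 0 0 0 0 10;0.04 0.15 0 0 0 0 10;0.04 0.15 0 0 0 0 10;0.04 0.15 0 0 0 0 10;0.035 0.13 0 0 0 0 10;0 0 0 0 0 0 10' && python3 g.py .538 .080 .128
python3 - <<'E'
from h import *
im,d=manip.snapshot("scene"); cv2.imwrite("pics/s3.png",cv2.resize(im[130:230,200:340],(700,500)))
E
```

```text
time_s: 5.85
tcp_pos: [0.5834, 0.1146, 0.1683]
eef_rot: [-0.56, -0.43, 0.562, -0.431]
ft_force: [-6.4, -2.0, 3.4]
width: 0.0172
t 5.85 grasp now [0.583 0.115 0.187] F [-6.37  -1.963  3.44 ] w 0.017175324837852755 fix [-0.084  0.149  0.187]
shift units [-0.757 -0.577 -0.983]
turn units 1 [ -0.032  -0.028 -22.5  ]
turn units -1 [ 0.018 -0.02   0.   ]
```

View pics/s3.png

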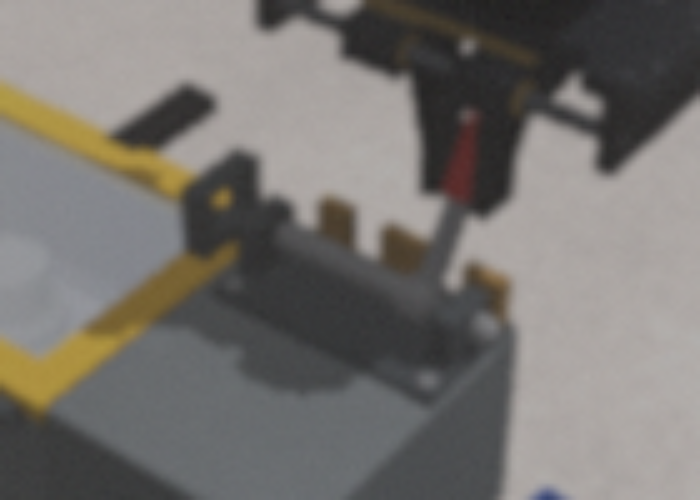

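The bolt is out of the keeper (hole visible at (220,200)) and the handle is over the second gap. Lower it along the reverse arc, adding 1 mm of +y.

```bash
python3 -m inch '0.005 0.015 0 0 0 0 10;-0.091 0.024 -0.054 0 0 0 10;-0.164 0.044 -0.134 0 0 0 10;-0.135 0.036 -0.165 0 0 0 10;-0.1 0.027 -0.19 0 0 0 10;-0.062 0.017 -0.207 0 0 0 10;-0.02 0.006 -0.215 0 0 0 10;0 0 0 0 0 0 10' && python3 g.py .538 .080 .128
```

```text
time_s: 6.9
tcp_pos: [0.5527, 0.1228, 0.1118]
eef_rot: [0.562, 0.428, -0.561, 0.432]
ft_force: [-0.7, -6.4, 5.6]
width: 0.0171
t 6.9 grasp now [0.553 0.123 0.131] F [-0.699 -6.434  5.629] w 0.017145939443652867 fix [-0.116  0.149  0.131]
shift units [-0.244 -0.714 -0.042]
turn units 1 [  0.047  -0.045 -22.487]
turn units -1 [0.029 0.03  0.013]
```

```bash
python3 -m inch '0 0 0 0 0 0 50;0 0 0 0 0 0 50;0 0 0 0 0 0 50;0 0 0.5 0 0 0 50;0 0 0.75 0 0 0 50;0 0 0.75 0 0 0 50;-0.24 -0.81 0 0 0 0 50;-0.24 -0.81 0 0 0 0 50;-0.24 -0.81 0 0 0 0 50;-0.24 -0.81 0 0 0 0 50;0 0 0 0 0 0 50;0 0 0 0 0 0 50'
python3 - <<'E'
from h import *
im,d=manip.snapshot("wrist"); im=im.copy()
for n in("lid_grip","bolt_grip","bolt_axis"):
    for k in manip.tip_of(n,"wrist")[:2]:
        u=k["location"]; print(n,round(k["p"],2),np.round(u),onplane("wrist",u,Z[n]),d[int(u[1]),int(u[0])])
t=im.astype(int)
s=manip.silhouettes("lid_grip","wrist")
s2,_=manip.snapshot("scene")
cv2.imwrite("pics/w2.png",cv2.hconcat([cv2.resize(im,(400,300)),cv2.resize(s2[130:235,200:340],(400,300))]))
E
python3 g.py .494 -.0725 .105
```

```text
time_s: 8.4
tcp_pos: [0.4928, -0.0677, 0.2299]
eef_rot: [0.561, 0.431, -0.561, 0.431]
ft_force: [1.3, 1.0, 0.3]
width: 0.0495
lid_grip 0.93 [264. 180.] [ 0.49935996 -0.075536    0.105     ] 0.28946024
bolt_grip 0.59 [ 52. 190.] [0.54891919 0.1264524  0.128     ] 0.2676005
bolt_axis 0.94 [ 38. 116.] [0.61531198 0.10632027 0.128     ] 0.24572727
t 8.7 grasp now [ 0.493 -0.068  0.248] F [-0.41   0.913 -0.982] w 0.0498976622183586 fix [-0.124 -0.051  0.248]
shift units [ 0.021 -0.082 -2.391]
turn units 1 [ 0.001 -0.002 22.484]
turn units -1 [-0.001 -0.    -0.016]
```

View pics/w2.png

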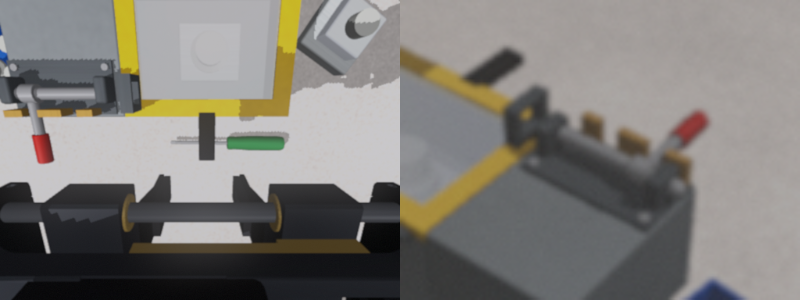

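The handle sits level in the parking notch (wrist crop (42,148), scene crop (690,125)), with the bolt clear of the lid. The tab is centred between the fingers at (207,136). Descend and pinch the tab.

```bash
python3 -m inch '0.05 -0.1 -0.8 0 0 0 50;0 0 -0.8 0 0 0 50;0 0 -0.79 0 0 0 50;0 0 0 0 0 0 10;0 0 0 0 0 0 10;0 0 0 0 0 0 10;0 0 0 0 0 0 10;0 0 0 0 0 0 10' && python3 g.py .494 -.0725 .105
python3 - <<'E'
from g import *
a0=np.arctan2(.005,.207); r=np.hypot(.207,.005)
a=np.linspace(0,1.33,20); x=-r*np.cos(a+a0); z=r*np.sin(a+a0)
for i in range(1,len(a)):
    print(round(a[i],2),((x[i]-x[i-1])*fx+np.array([0,0,z[i]-z[i-1]]))/.06)
E
```

```text
time_s: 9.7
tcp_pos: [0.4969, -0.0758, 0.0884]
eef_rot: [0.561, 0.429, -0.561, 0.432]
ft_force: [-0.3, -2.3, 7.1]
width: 0.0214
t 9.7 grasp now [ 0.497 -0.076  0.107] F [-0.264 -2.349  7.098] w 0.021410115166300064 fix [-0.118 -0.057  0.107]
shift units [-0.047  0.054 -0.035]
turn units 1 [  0.036  -0.026 -22.498]
turn units -1 [0.016 0.023 0.002]
0.07 [ 0.014 -0.004  0.241]
0.14 [ 0.03  -0.008  0.24 ]
0.21 [ 0.046 -0.012  0.237]
0.28 [ 0.062 -0.017  0.233]
0.35 [ 0.078 -0.021  0.228]
0.42 [ 0.093 -0.025  0.222]
0.49 [ 0.108 -0.029  0.214]
0.56 [ 0.122 -0.033  0.206]
0.63 [ 0.135 -0.036  0.197]
0.7 [ 0.148 -0.04   0.186]
0.77 [ 0.161 -0.043  0.175]
0.84 [ 0.172 -0.046  0.163]
0.91 [ 0.183 -0.049  0.15 ]
0.98 [ 0.192 -0.052  0.137]
1.05 [ 0.201 -0.054  0.122]
1.12 [ 0.209 -0.056  0.108]
1.19 [ 0.216 -0.058  0.092]
1.26 [ 0.221 -0.059  0.076]
1.33 [ 0.226 -0.061  0.06 ]
```

```bash
python3 -m inch '0.014 -0.004 0.241 0 0 0 10;0.03 -0.008 0.24 0 0 0 10;0.046 -0.012 0.237 0 0 0 10;0.062 -0.017 0.233 0 0 0 10;0.078 -0.021 0.228 0 0 0 10;0.093 -0.025 0.222 0 0 0 10;0.108 -0.029 0.214 0 0 0 10;0 0 0 0 0 0 10' && python3 g.py .494 -.0725 .105;  python3 - <<'E'
from h import *
im,d=manip.snapshot("scene"); cv2.imwrite("pics/s4.png",cv2.resize(im[60:260,130:350],(660,600)))
E
```

```text
time_s: 10.7
tcp_pos: [0.5213, -0.0822, 0.1847]
eef_rot: [-0.561, -0.43, 0.561, -0.43]
ft_force: [-3.4, -3.4, 2.2]
width: 0.0217
t 10.7 grasp now [ 0.521 -0.082  0.203] F [-3.43  -3.449  2.206] w 0.02172621635829368 fix [-0.093 -0.057  0.203]
shift units [-0.455  0.161 -1.64 ]
turn units 1 [ -0.01   -0.009 -22.498]
turn units -1 [ 0.006 -0.007  0.002]
```

View pics/s4.png

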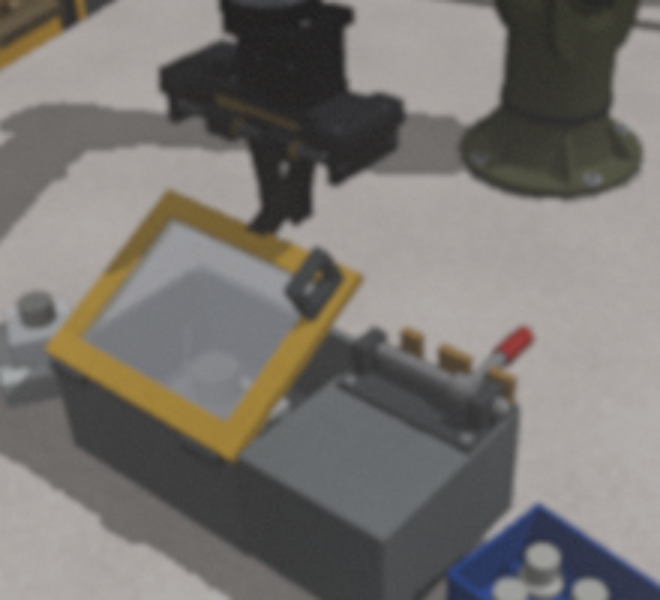

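The lid is rising with the tab held in the fingers (crop (280,215)), and the handle stays parked. Continue the arc.

```bash
python3 -m inch '0.122 -0.033 0.206 0 0 0 10;0.135 -0.036 0.197 0 0 0 10;0.148 -0.04 0.186 0 0 0 10;0.161 -0.043 0.175 0 0 0 10;0.172 -0.046 0.163 0 0 0 10;0.183 -0.049 0.15 0 0 0 10;0.192 -0.052 0.137 0 0 0 10;0.201 -0.054 0.122 0 0 0 10;0.209 -0.056 0.108 0 0 0 10;0.216 -0.058 0.092 0 0 0 10;0.221 -0.059 0.076 0 0 0 10;0 0 0 0 0 0 10' && python3 g.py .494 -.0725 .105; python3 -m inch '0.226 -0.061 0.06 0 0 0 10;0 0 0 0 0 0 10'; python3 g.py .494 -.0725 .105
```

```text
time_s: 12.25
tcp_pos: [0.6401, -0.1135, 0.2813]
eef_rot: [0.562, 0.43, -0.561, 0.431]
ft_force: [-1.7, -3.4, 1.5]
width: 0.0217
t 12.25 grasp now [ 0.64  -0.114  0.3  ] F [-1.655 -3.36   1.472] w 0.021671653700172537 fix [ 0.03  -0.057  0.3  ]
shift units [-2.435  0.684 -3.25 ]
turn units 1 [  0.018   0.004 -22.497]
turn units -1 [-0.003  0.011  0.003]
time_s: 12.5
tcp_pos: [0.6531, -0.117, 0.2847]
eef_rot: [0.561, 0.43, -0.561, 0.431]
ft_force: [-2.8, -2.8, 1.4]
width: 0.0217
t 12.5 grasp now [ 0.653 -0.117  0.303] F [-2.794 -2.786  1.432] w 0.021740138220363473 fix [ 0.043 -0.057  0.303]
shift units [-2.651  0.741 -3.307]
turn units 1 [  0.017   0.    -22.498]
turn units -1 [-0.     0.011  0.002]
```

```bash
python3 -m inch '0 0 0 0 0 0 60;0 0 0 0 0 0 60;0 0 0 0 0 0 60;0 0 0 0 0 0 60;0 0 0.5 0 0 0 60;0 0 0.8 0 0 0 60;-0.2 0.05 0.8 0 0 0 60;-0.8 0.2 0 0 0 0 60;-0.8 0.2 0 0 0 0 60;-0.5 0.1 0 0 0 0 60;0 0 0 0 0 0 60;0 0 0 0 0 0 60'
python3 - <<'E'
from g import *
im,d=manip.snapshot("scene"); cv2.imwrite("pics/s5.png",cv2.resize(im[60:280,110:350],(654,600)))
for n in("lid_grip","bolt_grip","bolt_axis","lid_hinge","screwdriver","parts_bin","nest_block"):
  for k in manip.tip_of(n,"scene")[:1]:
    u=k["location"]; P=world("scene",u,d[int(u[1]),int(u[0])]); print(n,round(k["p"],2),np.round(u),"depth pt in fixture",(P-O)@np.c_[fx,fy,zz],onplane("scene",u,Z[n]))
E
python3 g.py .6 -.1 .3
```

```text
time_s: 14.0
tcp_pos: [0.515, -0.0842, 0.4097]
eef_rot: [0.561, 0.43, -0.561, 0.431]
ft_force: [0.0, 0.6, -0.1]
width: 0.06
lid_grip 0.58 [180. 109.] depth pt in fixture [ 0.041 -0.046  0.302] [ 0.344 -0.34   0.105]
bolt_grip 0.48 [301. 175.] depth pt in fixture [-0.111  0.154  0.137] [0.548 0.124 0.128]
bolt_axis 0.64 [281. 194.] depth pt in fixture [-0.046  0.148  0.122] [0.627 0.106 0.128]
lid_hinge 0.81 [176. 196.] depth pt in fixture [ 0.093 -0.048  0.106] [ 0.698 -0.126  0.1  ]
parts_bin 0.92 [312. 270.] depth pt in fixture [0.026 0.282 0.033] [0.699 0.209 0.   ]
nest_block 0.69 [145. 184.] depth pt in fixture [ 0.057 -0.228  0.029] [ 0.595 -0.314  0.   ]
t 14.4 grasp now [ 0.515 -0.084  0.428] F [ 0.288  0.193 -0.43 ] w 0.05982858525493081 fix [-0.099 -0.061  0.428]
shift units [ 1.42  -0.268 -2.133]
turn units 1 [ 0.006 -0.006 22.498]
turn units -1 [-0.004 -0.004 -0.002]
```

View pics/s5.png

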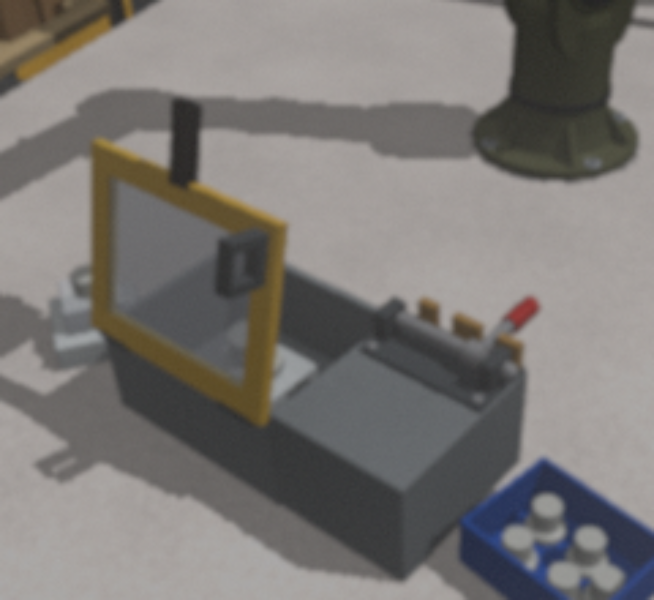

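The lid stands about 75–78° open with the tab free at (185,140). The handle is level in the parking notch at (520,315), the bin and nest block are where they were, and the gripper is clear. Handing in.

```bash
python3 -c "
from plant import manip; print(manip.hand_in())"
```

```text
the job is handed in; nothing more can be done
None
```

I unlocked the fixture and opened the lid in the order asked, and handed the job in at about 14.5 s on the robot's clock.

- **Bolt:** I lifted the red handle to about 1.1 rad and drew the bolt about 45 mm. I then lowered the handle into the parking notch. The last picture shows it level there, with the pivot 45 mm from where it started.
- **Lid:** I swung it up by the tab and let go. After release, depth puts it about 75° open. The gripper's own position before release gave about 78°. Both are above the 70° asked.
- **Robot:** the gripper is clear above, open, and the force reading is near zero. The wrist force stayed below 10 N in every reading I took.
- **Other objects:** the parts bin and nest block are where they were, to within the networks' accuracy (about 15 mm or less). I did not re-measure the screwdriver at the end. It was hidden from the scene camera behind the fixture, and the fingers were planned to stay about 85 mm above the bench over it.

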